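# Open the snap-lid nozzle box

### The job

Two snap-lid storage boxes stand on the kitchen table. Open the longer one: squeeze the two side tabs of its lid together, lift the lid off while the box stays standing on the table, and lay the lid, right way up, on the middle of the wooden cutting board. Leave the shorter box alone.

Things in the scene. Friction and masses are not known exactly. Their poses are not given: they have to be found in the camera images.
- long_box: The longer grey plastic storage box, loose: an open tub 130 mm long (its x), 46 wide (its y), 50 high, on a base flange 76 wide and 6 high. About 0.5 kg with the steel piping nozzles inside; on smooth feet, so it slides a little when pushed. Lips inside its long walls catch the lid. Origin: centre of its underside, on the table; z up.
- lid: White snap lid of the longer box, shut on it at the start, 85 g: a plate 132 mm (x) by 46 (y) by 3 thick. Origin: centre of the plate's underside (50 above the table when shut); z up. Skirts and hooks reach 18 below the origin: raise the lid 25 or more before moving it sideways; laid down it stands on the skirts, origin 30 above the table when on the board.
- lid_grip (a point): Point on the lid's centre line, 10 mm above its origin, midway between the two side tabs, the place to squeeze from above. The tabs are upright paddles at y = +33 and -33 mm (outer faces), 40 wide (x), from 22 below to 10 above this point. Sprung: each goes in 6 mm (3.5 N to start, 6.5 N fully in); both over 5 mm in frees the lid. 15 to 25 N of grip holds it.
- board: Plain wooden cutting board, fixed, 200 mm (its x) by 160 (its y) by 12 thick. Origin: centre of its underside, on the table.
- short_box: The shorter box of the same make and colours, with its lid on, loose, 72 mm long (its x), 76 wide over the base flange, 70 high to the tops of its tabs. To be left alone. Origin: centre of its underside, on the table; z up.

How it is judged:
By the outcome, as a careful person would: the job done as asked, in the order asked, and still so for the second after the job is handed in, with the robot touching nothing.
It also fails if it takes over 42 s, if anything falls off the work surface, if the arm or the gripper's body presses on something with over 40 N, if the wrist force passes 120 N, or if a joint passes its speed limit or range.

### The arm

A 7-joint arm with a two-finger parallel gripper is mounted at the origin on the work surface. World frame = base frame: x ahead of the robot, y to its left, z up, the work surface at z = 0. Lengths are in mm, angles in degrees, forces in N, time in s.
With the tool pointing down it reaches from about 400 to 850 mm from the base axis. Payload 10.4 kg.
Tool frame: the origin (TCP) lies on the front face of the gripper's body, between the roots of the fingers; the fingertips stand 70 mm ahead of it and the grasp point (between the pads) lies 51 mm ahead of it; z points along the fingers, y is the line along which they close (so a half turn about z gives the same grasp; the last joint's range is limited). The gripper opens to 87 mm and grips with 3 to 60 N. Pads are 19 mm wide; open, the fingers measure 117 mm over their backs; the gripper's body (75 mm by 190 mm) begins 51 mm behind the grasp point.
Start: joints at [74.221, 19.034, -3.707, 83.658, 1.238, 77.344, -5.071], TCP at [156.341, -605.146, 292.276] pointing down, gripper open.
Joint ranges: [-148.97, 148.97], [-28.65, 121.19], [-84.17, 76.75], [9.2, 138.47], [-72.65, 252.65], [3.7, 117.97], [-149.18, 149.18]. Speed limits (degrees/s): [127.2, 127.2, 159.86, 159.86, 180, 180, 180].

### API

Orientations are given as [roll, pitch, yaw] about the fixed x, y, z axes, in that order (R = Rz(yaw) Ry(pitch) Rx(roll)).
In Python, from cell import r gives the robot as it stands. Calls block until the motion is done:
- r.move_ptp(position, orientation): joint-space move of the TCP to a pose.
- r.move_linear(position, speed=150, rot=None, force_limit=None): straight line of the TCP; rot=None keeps the orientation; speed is the mean speed in mm/s. With force_limit (N) it stops when the force on the tool has changed by that much, and returns True; else False.
- r.move_j(angles): joint-space move.
- r.release() and r.grab(): open the fingers fully, or close them until they stop; the grip force is fixed at half the most.
- r.hold(seconds).
- r.ik(position, orientation): joint angles nearest the present ones, or None.
- r.read_state(): the state.
- r.grab_frame(name): name is "scene" or "top"; returns a dict with "pixels" (384x512x3 uint8, red, green, blue), "z_map" (384x512 float32, mm along the optical axis (not along the pixel's ray), 0 where there is no reading), "fx", "fy", "cx", "cy" (pixels), "world_from_camera" (4x4, takes a point from camera to world coordinates). Camera axes: x right, y up, looking along -z (the intrinsics and any distortion apply to the point x, -y, -z); pixel columns grow to the right and rows downward; lengths in mm; the calibration is good to about 2 mm. A picture is of the moment at which its call begins.
A pose or a line that the arm cannot do raises r.PlanningError and nothing moves.
- r.sign_off(): hands the job in; it is judged then, once.
The state is a dict: "time_s": time; "joint_positions": joint angles; "joint_vel": joint speeds; "effort": joint torques, N m; "tcp_pos": TCP position; "eef_rot": TCP orientation; "contact_force": force on the tool from outside, world axes, zero at the start; "moment": the same for the moment, N m; "opening": opening from 0.0 (shut) to 1.0 (fully open); "finger_force": force on a finger pad.
Only numpy, scipy, OpenCV 4.12 (cv2) and the standard library are available. Lean on these libraries where they do the work, as an engineer would, in place of code of your own. Each camera call takes 0.05 s, during which the arm holds its last target. There are 200 camera calls.

## Working session

There is one attempt and no reset: what is moved stays moved. The work goes in short steps, each a Python script; the robot and the scene stay as the last script left them, time stands still between calls to the robot, and variables do not carry over. Pictures are saved under pics/ and viewed, at most 10 in all, crops included, and the job is handed in when it is done.

```bash
ls; mkdir -p pics; python3 - <<'E'
from cell import r
import cv2,numpy as np
for n in("top","scene"):
    f=r.grab_frame(n); cv2.imwrite(f"pics/{n}0.png",f["pixels"][:,:,::-1]); np.savez(f"{n}0.npz",**f)
    print(n,f["fx"],f["fy"],f["cx"],f["cy"],f["world_from_camera"].round(3).tolist(),(f["z_map"]==0).mean(),[k for k in f])
s=r.read_state();print(s)
E
```

```text
pics
top 404.0287094263012 404.0287094263012 255.61629020942982 191.3191891802148 [[0.016, 0.982, -0.186, 371.197], [-0.999, 0.022, 0.03, 17.239], [0.033, 0.185, 0.982, 897.544], [0.0, 0.0, 0.0, 1.0]] 0.004023234049479167 ['pixels', 'z_map', 'fx', 'fy', 'cx', 'cy', 'world_from_camera']
scene 355.73794567926797 355.73794567926797 256.28548908204857 189.93924993362717 [[0.642, -0.382, 0.665, 1036.485], [0.767, 0.335, -0.547, -412.533], [-0.014, 0.861, 0.508, 478.721], [0.0, 0.0, 0.0, 1.0]] 0.0040435791015625 ['pixels', 'z_map', 'fx', 'fy', 'cx', 'cy', 'world_from_camera']
{'time_s': 0.1, 'joint_positions': array([74.21946203, 19.06776412, -3.70604367, 83.69961108,  1.24033207,
       77.3437582 , -5.07108343]), 'joint_vel': array([-0.05267554, -0.17752476,  0.02734855, -0.15953231,  0.04850418,
       -0.01380779,  0.01542393]), 'effort': array([ 1.54737725e-03, -6.24545860e+01,  2.46878219e-02, -3.90718997e+01,
       -6.13767863e-02,  3.64577549e-02,  1.33019739e-04]), 'tcp_pos': array([ 156.25200764, -604.89565978,  291.55303085]), 'eef_rot': array([-1.79929025e+02,  6.18986749e-03,  1.44859865e+01]), 'contact_force': array([-0.1556857 ,  0.31196237, -0.37035131]), 'moment': array([-0.02046665, -0.02740093,  0.00541982]), 'finger_force': 0.0, 'opening': 0.9987671124360383}
```

View pics/top0.png

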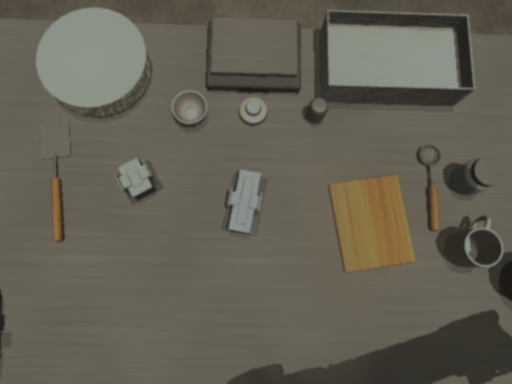

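View pics/scene0.png

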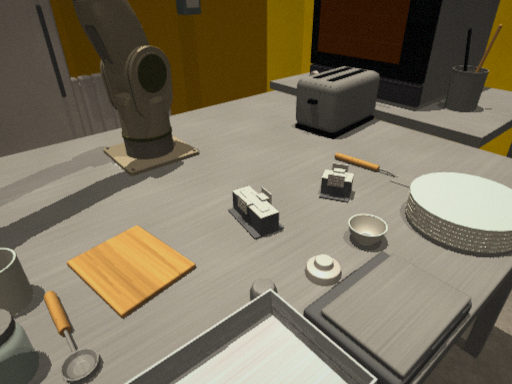

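The top view shows the long box at about (245,202), the short box at (136,178) and the board at (372,223). The scene view has the same layout: long box (256,210), board (131,267), short box (337,182). Next I'll measure poses by casting rays onto planes.

```bash
cat > h.py <<'E'
import numpy as np,cv2
def cast(f,uv,z):
    uv=np.asarray(uv,float).reshape(-1,2);M=f["world_from_camera"]
    d=np.c_[(uv[:,0]-f["cx"])/f["fx"],-(uv[:,1]-f["cy"])/f["fy"],-np.ones(len(uv))]@M[:3,:3].T
    return M[:3,3]+d*((z-M[2,3])/d[:,2])[:,None]
def cloud(f):
    v,u=np.mgrid[:384,:512];Z=f["z_map"];M=f["world_from_camera"]
    p=np.stack([(u-f["cx"])/f["fx"]*Z,-(v-f["cy"])/f["fy"]*Z,-Z],-1)
    return p@M[:3,:3].T+M[:3,3]
def rect(f,mask,z):
    c=max(cv2.findContours(mask.astype(np.uint8),0,1)[0],key=cv2.contourArea)
    w=cast(f,c[:,0],z)[:,:2].astype(np.float32)
    (c,s,a)=cv2.minAreaRect(w)
    if s[0]<s[1]: s=s[::-1];a+=90
    return np.round(c,1),np.round(s,1),round((a+90)%180-90,1)
E
python3 - <<'E'
from h import *
for n,L,B in(("top",(205,160,285,245),(320,165,425,280)),("scene",(225,180,285,240),(60,220,200,312))):
    f=dict(np.load(n+"0.npz"));P=cloud(f);hsv=cv2.cvtColor(f["pixels"],cv2.COLOR_RGB2HSV);h=P[...,2]
    def roi(b):
        m=np.zeros(h.shape,bool);m[b[1]:b[3],b[0]:b[2]]=1;return m
    print(n,"board",rect(f,roi(B)&(hsv[...,1]>100)&(h<40),12), "tableZ",np.median(h[roi(L)&(h<15)]),"boardZ",np.median(h[roi(B)&(hsv[...,1]>100)]))
    for lo,hi,z in((46,80,53),(46,58,53),(60,85,70)):
        m=roi(L)&(h>lo)&(h<hi);print(" lid",lo,hi,m.sum(),rect(f,m,z),P[m].mean(0).round(1))
        q=P[m][:,:2].astype(np.float32);print("   cloud rect",cv2.minAreaRect(q))
    m=roi(L)&(h>3)&(h<80);print(" flange+box",rect(f,m,6))
f=dict(np.load("top0.npz"))
a=cv2.resize(f["pixels"][150:260,195:305,::-1],None,fx=5,fy=5,interpolation=cv2.INTER_CUBIC)
cv2.imwrite("pics/crop.png",cv2.convertScaleAbs(a,alpha=1.3))
E
```

```text
top board (array([ 475.7, -267.1]), array([199. , 160.2]), 9.5) tableZ -0.045840489379543214 boardZ 11.931479085569492
 lid 46 80 1491 (array([511. ,  15.6]), array([131.7,  68.7]), -9.5) [510.1  15.5  54.7]
   cloud rect ((511.0491638183594, 15.313034057617188), (67.80904388427734, 131.61024475097656), 80.50102233886719)
 lid 46 58 1350 (array([511.1,  15.5]), array([132.6,  60.8]), -11.5) [510.   15.6  53.8]
   cloud rect ((510.9461975097656, 14.71920394897461), (64.1328125, 131.6053924560547), 80.72736358642578)
 lid 60 85 77 (array([515. ,  46.6]), array([38.8,  4.1]), -9.5) [510.8  15.5  67.3]
   cloud rect ((510.8072204589844, 15.32016372680664), (67.82032012939453, 38.36209487915039), 80.77569580078125)
 flange+box (array([517. ,  14.2]), array([142.2,  75.7]), -9.5)
scene board (array([ 480.6, -270.9]), array([207.5, 161. ]), 9.3) tableZ 1.155020276612447 boardZ 12.8167232760336
 lid 46 80 920 (array([516.1,  18.8]), array([142.2,  85.4]), -10.0) [519.9  10.7  55.7]
   cloud rect ((511.9927978515625, 13.256629943847656), (68.4510269165039, 132.3791961669922), 80.68399047851562)
 lid 46 58 747 (array([514.9,  12.1]), array([142.1,  71.8]), -9.9) [521.4  10.   53.9]
   cloud rect ((511.888671875, 12.222026824951172), (65.93840789794922, 132.2392120361328), 82.20802307128906)
 lid 60 85 101 (array([511.8, -21.6]), array([48.7,  9.4]), -10.9) [513.2  12.9  66.6]
   cloud rect ((512.124267578125, 13.272912979125977), (68.67245483398438, 39.05421447753906), 81.53623962402344)
 flange+box (array([478.6,  33.6]), array([227.4, 116.1]), -30.6)
```

View pics/crop.png

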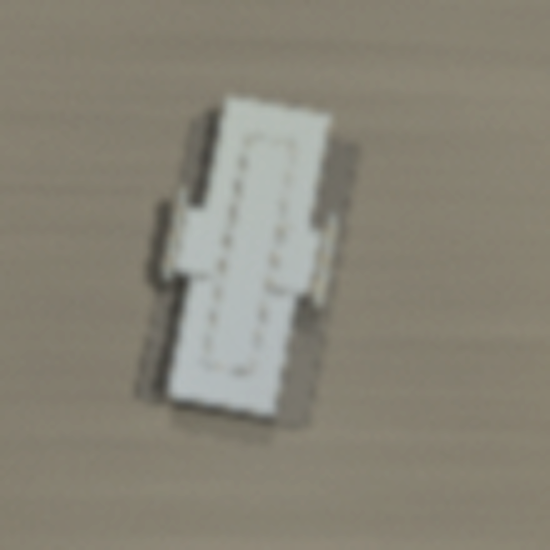

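The crop shows the tabs centred on the plate at about (250,250), and both views agree on the pose: lid at (511,15), yaw −9.4°; board at (476,-267), yaw 9.4°. Moving to grasp.

```bash
python3 - <<'E'
from cell import r
from h import *
L=(511.3,14.6);o=[180,0,-9.4]
print(r.ik([*L,240],o))
r.move_ptp([*L,240],o)
print(r.read_state()["time_s"])
print(r.move_linear([*L,111],speed=80,force_limit=8))
s=r.read_state();print(s["tcp_pos"],s["eef_rot"],s["contact_force"])
r.grab();r.hold(0.4)
s=r.read_state();print(s["time_s"],s["tcp_pos"],s["opening"]*87,s["finger_force"],s["contact_force"])
f=r.grab_frame("scene");cv2.imwrite("pics/grip.png",f["pixels"][:,:,::-1])
E
```

```text
[  40.35585644   12.95462616  -52.31392406  102.51373119   10.89505471
   69.82115255 -114.43981754]
2.6333
False
[511.54701075  14.61041603 111.40307512] [ 1.79998452e+02 -4.08508920e-02 -9.40238865e+00] [-0.34041164 -0.48814742  0.04587699]
5.475 [511.33933044  14.60953829 111.05774115] 53.52928607155904 30.000444073230028 [-0.24312756 -0.12920555  2.36850995]
```

View pics/grip.png

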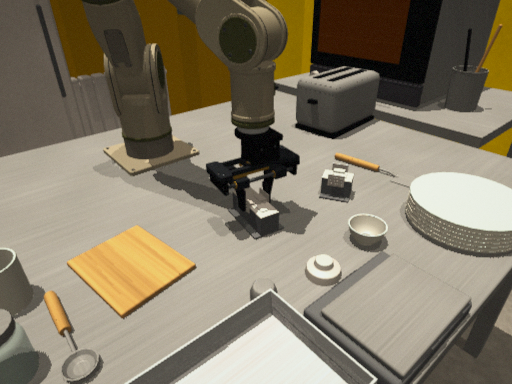

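The picture shows the fingers astride the tabs at about (255,195). The opening is 53.5 mm, so both tabs are fully in. I'll lift slowly and check.

```bash
python3 - <<'E'
from cell import r
from h import *
L=(511.3,14.6)
print(r.move_linear([*L,119],speed=15,force_limit=12));s=r.read_state();print(s["tcp_pos"],s["contact_force"])
r.move_linear([*L,160],speed=40);s=r.read_state();print(s["time_s"],s["contact_force"],s["opening"]*87,s["finger_force"])
f=r.grab_frame("scene");cv2.imwrite("pics/lift.png",cv2.resize(f["pixels"][120:260,170:360,::-1],None,fx=4,fy=4))
P=cloud(f);m=np.zeros(P.shape[:2],bool);m[190:250,215:300]=1
print(P[m&(P[...,2]>25)&(P[...,2]<75)].mean(0))
E
```

```text
False
[511.27535142  14.54697273 118.98167957] [-0.94447307 -0.51095275 -0.89292089]
7.3833 [-0.06222555 -0.14918336 -0.25569147] 53.553786071657115 29.999820445664227
[520.67552023   8.50358232  38.75871123]
```

View pics/lift.png

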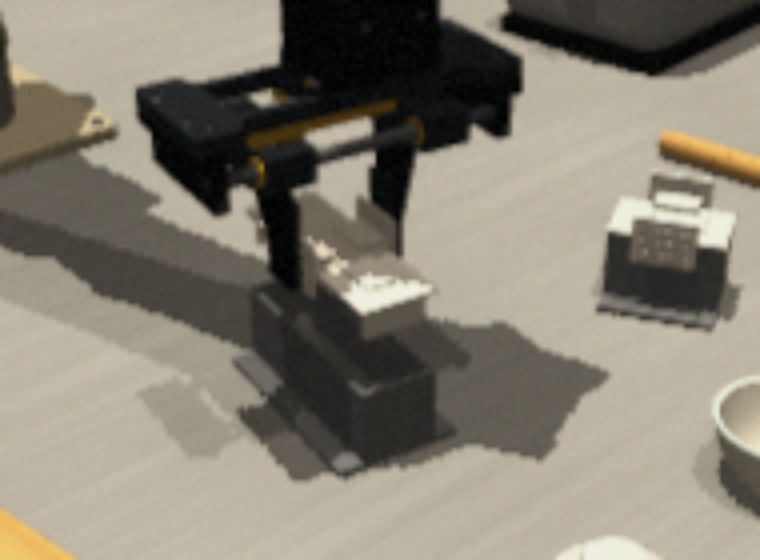

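The box stands open on the table at crop (345,390) and the lid hangs level in the gripper at crop (365,270). Carrying it to the board.

```bash
python3 - <<'E'
from cell import r
from h import *
L=(511.3,14.6);B=(476.3,-267.5);o=[180,0,9.4]
r.move_linear([*L,220],speed=100)
try: r.move_linear([*B,220],speed=120,rot=o)
except r.PlanningError as e: print(e); r.move_ptp([*B,220],o)
s=r.read_state();print(s["time_s"],s["tcp_pos"],s["eef_rot"],s["opening"]*87)
r.move_linear([*B,105],speed=80)
print(r.move_linear([*B,89],speed=12,force_limit=4))
s=r.read_state();print(s["time_s"],s["tcp_pos"],s["contact_force"])
f=r.grab_frame("scene");cv2.imwrite("pics/place.png",cv2.resize(f["pixels"][170:320,40:230,::-1],None,fx=4,fy=4))
E
```

```text
10.7 [ 476.43554333 -267.0404373   220.03472866] [-1.79998149e+02 -1.19143430e-03  9.43695027e+00] 53.252910175565916
True
13.35 [ 476.27235965 -267.48153417   91.01088668] [-1.25565259  0.19168522  5.26659371]
```

View pics/place.png

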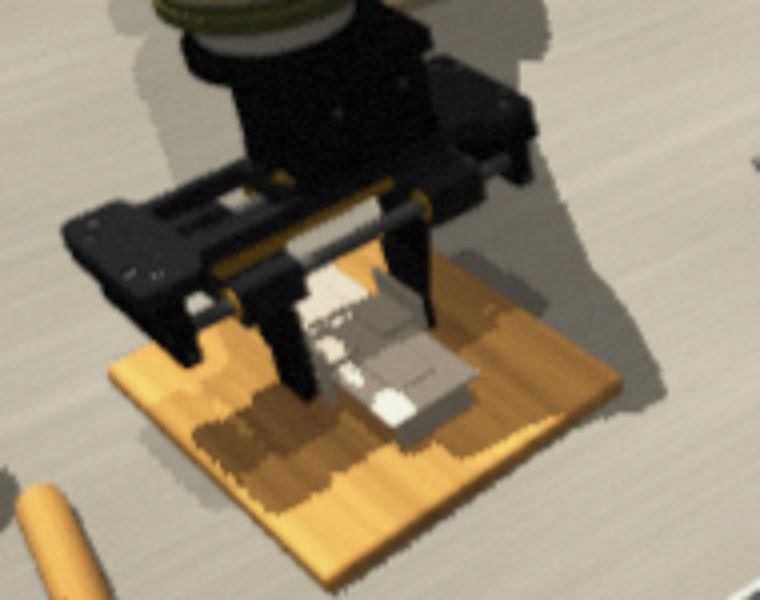

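The lid rests on the board (crop 390,370), and contact came at TCP z 91.0 as expected. Releasing and retreating clear of the top camera's view.

```bash
python3 - <<'E'
from cell import r
from h import *
B=(476.3,-267.5)
r.release();r.hold(0.3)
r.move_linear([*B,230],speed=80)
r.move_ptp([330,-480,290],[180,0,9.4]);r.hold(0.3)
f=r.grab_frame("top");P=cloud(f);h=P[...,2]
cv2.imwrite("pics/end.png",f["pixels"][:,:,::-1])
m=np.zeros(h.shape,bool);m[165:280,320:425]=1
q=P[m&(h>24)&(h<60)];print(q.mean(0),cv2.minAreaRect(q[:,:2].astype(np.float32)))
a=P[m&(h>24)&(h<38)];print(np.percentile(a[:,2],[5,50,95]))
print(r.read_state()["time_s"])
E
```

```text
[ 475.46817807 -266.69708153   35.14773749] ((476.22576904296875, -266.44671630859375), (132.03646850585938, 68.36769104003906), 8.52238655090332)
[30.61447185 34.00908593 37.40423306]
17.8333
```

View pics/end.png

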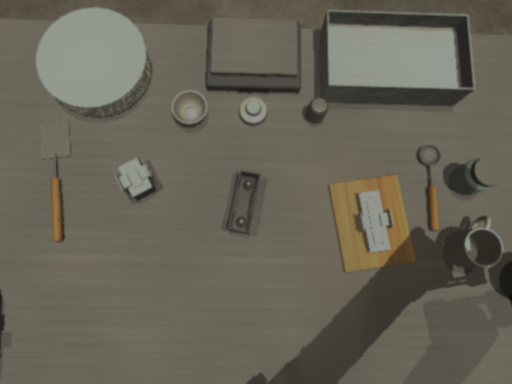

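The final picture shows the lid centred on the board (373,220), the open box standing at (243,203) and the short box untouched at (136,178). I'll do a quick tilt check, then hand in.

```bash
python3 - <<'E'
from cell import r
from h import *
f=r.grab_frame("top");P=cloud(f);q=P.reshape(-1,3)
t=np.deg2rad(9);d=q[:,:2]-[476,-267];x=d@[np.cos(t),np.sin(t)];y=d@[-np.sin(t),np.cos(t)]
m=(abs(x)<60)&(abs(y)<18)&(q[:,2]>22)
A=np.c_[x,y,x*0+1][m];c=np.linalg.lstsq(A,q[m,2],rcond=None)[0];print(c)
if np.abs(c[:2]).max()<0.05 and 30<c[2]<37: print(r.sign_off())
E
```

```text
[ 2.29241742e-03 -8.82720299e-03  3.43161703e+01]
the job is handed in; nothing more can be done
None
```

The long box is open and still standing on the table. Its lid lies level and right way up within about 1 mm of the board's centre, the short box wasn't touched, and the job was handed in at about 18 s.

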